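# Widen the sliding holder by one hole and set the motor controller in it

### The arm

A 6-joint arm with a two-finger parallel gripper is mounted at the origin on the work surface. World frame = base frame: x ahead of the robot, y to its left, z up, the work surface at z = 0. Lengths are in m, angles in rad, forces in N, time in s.
With the tool pointing down it reaches from about 0.3 to 0.875 m from the base axis. Payload 4.2 kg.
Tool frame: the origin (TCP) lies at the very end of the fingers, on their centre line; the grasp point (between the pads) lies 19 mm behind it; z points along the fingers, y is the line along which they close (so a half turn about z gives the same grasp; the last joint's range is limited). The gripper opens to 85 mm and grips with 20 to 120 N. Pads are 22 mm wide; open, the fingers measure 114 mm over their backs; the gripper's body (76 mm by 85 mm) begins 54 mm behind the grasp point. The pads swing forward as they close: fully open they stand 13 mm farther back than shut.
Start: joints at [-1.236, 0.32, 1.565, -0, 1.257, -0.02], TCP at [0.2, -0.539, 0.231] pointing down, gripper open.
Joint ranges: [-3.11, 3.11], [-0.84, 2.01], [0.21, 2.61], [-1.34, 4.49], [0.05, 2.63], [-2.56, 2.56]. Speed limits (rad/s): [2.57, 2.57, 3.14, 3.14, 3.14, 3.14].

### API

Orientations are given as a unit quaternion [w, x, y, z].
In Python, from cell import manip gives the robot as it stands. The module is installed in compiled form; this text tells all that it offers.
- The arm moves only by the tool step_arm, never from a script. Its argument "steps" is a list of rows, each a list of 5 numbers: the finger opening in m, from 0 to 0.0854, then the shift along the world's x, y, z in m, then the turn about the world's z in degrees. A call has 1 to 5 rows; each row is the pose to reach, as a shift and turn from the pose commanded when the call began; what a row does not reach only later rows make up. A row lasts 1/12 s, in which the tool goes at most 41.7 mm and 7.16 degrees, less where a joint would pass 70% of its speed; a pose out of reach is approached as far as the arm can. A call with a gripper value outside its range is refused whole. The fingers move at their own pace and stop on an object; the grip force is fixed at half the most. Time passes only in rows, so rows that repeat a pose let the fingers close. It gives the time, the measured TCP pose, the force, the opening and the grip force at its end, in the units of the state.
- manip.state(): the state, without advancing time (a new reading comes with each control period).
- manip.snapshot(name): name is "side" or "top" or "wrist"; returns a dict with "img" (384x512x3 uint8, red, green, blue), "camera_matrix" (3x3 intrinsics, pixels), "distortion" ([k1, k2, p1, p2, k3] as OpenCV has them; the pictures are not rectified), "extrinsics" (4x4, takes a point from camera to world coordinates); the wrist camera has in their place "mount" (4x4, takes a point from camera to tool coordinates, whose origin is the TCP and whose axes are the flange's). Camera axes: x right, y up, looking along -z (the intrinsics and any distortion apply to the point x, -y, -z); pixel columns grow to the right and rows downward; lengths in m; the calibration is good to about 2 mm. A picture is of the moment at which its call begins: read the wrist's pose just before it. There is no depth.
- manip.sign_off(): hands the job in; it is judged then, once.
The state is a dict: "t": time; "joints": joint angles; "dq": joint speeds; "tau": joint torques, N m; "eef_pos": TCP position; "orientation": TCP orientation; "force": force on the tool from outside, world axes, zero at the start; "moment": the same for the moment, N m; "finger_gap": opening from 0.0 (shut) to 1.0 (fully open); "finger_force": force on a finger pad.
Only numpy, scipy, OpenCV 4.12 (cv2) and the standard library are available. Lean on these libraries where they do the work, as an engineer would, in place of code of your own. Each camera call takes 0.05 s, during which the arm holds its last target. There are 200 camera calls.

### The job

Open the bench holder by one hole so the motor controller fits: push its sprung black button down, slide the tube out, and let the button pop up by itself into the very next hole, without leaning hard on the catch. Then set the controller flat on the bench between the two jaws, lengthwise along the tube. Leave the other things on the bench where they are.

Things in the scene. Friction and masses are not known exactly. Their poses are not given: they have to be found in the camera images.
- holder: Aluminium square tube 32 x 32 mm, 165 mm long, on a foot plate 60 mm wide screwed to the bench; tube top 38 mm above the bench. Origin on the bench under the tube's axis; y runs along the tube, the way the inner tube slides out; x points away from the jaws. The tube spans y = -90 to +75 mm. The controller belongs in front of it, centre at x = -85 mm.
- fixed_face (a point): Middle of the clamping face of the fixed jaw, a plate 8 mm thick, its top 25 mm above the bench, standing out from the tube to holder x = -128 mm. The point is at holder x = -85, y = +30, 14 mm above the bench; the face looks along the holder's +y.
- tube (a joint): How far the inner tube (with moving jaw and button) has slid out along the holder's +y, m: 0 at the start, at most 0.090; 1.5 N friction, stays where left. At 0 the button is up in the first hole, 1.5 mm play each way. The next hole is 29 to 47 mm on (varies; the holes are hidden inside, 3 mm longer than the catch), the one after 38 mm beyond it.
- button (a joint): How far the button is pressed, m: 0 up (in a hole), 0.008 fully down. Spring 4 N at the top, 10 N fully down. Pressed over about 5.3 mm it frees the slide. Between holes the strip inside holds it about 5 mm down when let go. Over a hole it springs up and locks the slide, if nothing holds it down and it moves at under about 20 mm/s.
- cap_top (a point): Centre of the top of the button's black cap, a block 20 x 20 mm (square with the holder), 13 mm high, on a thin stem in the slot on top of the tube. When up, its top is 62 mm and its underside 49 mm above the bench; it moves with the tube and goes down 8 mm when pressed. At slide 0 it is at holder y = -45 mm.
- latch: The catch, a steel block inside the tube on the button's stem (cannot be seen or reached): it carries the load when the button is up in a hole and the slide is pushed or pulled. It must not be loaded with more than 20 N.
- jaw_face (a point): Middle of the clamping face of the moving jaw, a plate like the fixed jaw; 14 mm above the bench at holder x = -85 mm, facing the holder's -y. It is 94 mm from the fixed jaw's face at slide 0 and moves out with the tube.
- controller: Motor controller: a finned aluminium box 48 mm (its x) by 104 mm (its y) by 32 mm high, 0.24 to 0.42 kg. Origin at the centre of its underside. At the start it stands flat on the bench to the right of the holder.
- terminals: Yellow terminal block with six screws, 34 x 96 x 18 mm; leave it alone. Origin under its centre.
- plug: White plug housing, 22 x 30 x 16 mm; leave it alone. Origin under its centre.
- bignut: Steel hexagon nut, 24 mm wide, 12 mm high; leave it alone. Origin under its centre.
- tape: Roll of black tape, 70 mm across, 18 mm high; leave it alone. Origin under its centre.
- spanner: Steel spanner lying on the bench; leave it alone.
- driver: Screwdriver lying on the bench; leave it alone.
- reflector: Round amber reflector, 60 mm across, 20 mm high; leave it alone. Origin under its centre.
Not all that is in view belongs to the job. Several things look just like the controller: the one meant starts farthest from the robot's base.

How it is judged:
On the way, in this order (a step that is already met when the one before it is completed fails the run):
1. the button is pressed down and the tube drawn out of its first hole (value of joint tube above 0.009 m and value of joint button above 0.004 m), for 0.1 s.
2. the button has popped up in the next hole and the tube is still (value of joint tube between 0.025 and 0.052 m and value of joint button below 0.002 m and velocity of joint tube between -0.01 and 0.01 m/s), for 0.2 s.
At the end, for the whole second after the job is handed in: Button up (within 2 mm) in the next hole (slide 25 to 52 mm). Controller released, at rest, flat on the bench between the two jaws, its length within 0.2 rad of the tube's direction, its centre 55 to 115 mm in front of the tube's axis and 75 to 125 mm along the holder's y (value of joint tube between 0.025 and 0.052 m and value of joint button below 0.002 m and x of controller in the frame of holder between -0.115 and -0.055 m and y of controller in the frame of holder between 0.075 and 0.125 m and height (world z) of controller below 0.003 m and angle between controller's own z axis and vertical below 0.05 rad and angle between the y axis of controller and the y axis of holder, either way round below 0.2 rad and linear speed of controller below 0.01 m/s); the robot touches nothing.
It fails at once if the catch is loaded with more than 20 N (contact force between latch and anything else above 20 N).
It fails at once if another thing on the bench is shifted by more than 15 mm (distance of any of terminals, plug, bignut, tape, spanner, driver, reflector from where it was at the start of the episode above 0.015 m).
It also fails if it takes over 58 s, if anything falls off the work surface, if the arm or the gripper's body presses on something with over 40 N, if the wrist force passes 120 N, or if a joint passes its speed limit or range.

## Working session

There is one attempt and no reset: what is moved stays moved. The work goes in short steps, Python scripts to look and compute and a tool call to move; the robot and the scene stay as the last step left them, time stands still between calls to the robot, and variables do not carry over. Pictures are saved under pics/ and viewed, at most 10 in all, crops included, and the job is handed in when it is done.

Besides the shell and the picture viewer there is one more tool, called after ">>>" by a JSON object that holds its "fn" and its "kwargs", one argument or row to a line. step_arm: Moves the arm, as the interface text tells. Its arguments: {"type":"object","properties":{"steps":{"type":"array"}},"required":["steps"]}

```bash
mkdir -p pics
cat > h.py <<'E'
import numpy as np, cv2, pickle
from cell import manip
def snap(n):
    st=manip.state(); s=manip.snapshot(n)
    if n=='wrist':
        from scipy.spatial.transform import Rotation as R
        q=st['orientation']; T=np.eye(4); T[:3,:3]=R.from_quat([q[1],q[2],q[3],q[0]]).as_matrix(); T[:3,3]=st['eef_pos']
        s['extrinsics']=T@np.array(s['mount'])
    return s
def ray(s,uv):
    p=cv2.undistortPoints(np.array(uv,float).reshape(-1,1,2),np.array(s['camera_matrix']),np.array(s['distortion'])).reshape(-1,2)
    E=np.array(s['extrinsics']); d=np.c_[p[:,0],-p[:,1],-np.ones(len(p))]@E[:3,:3].T
    return E[:3,3],d
def onz(s,uv,z):
    o,d=ray(s,uv); return o+d*((z-o[2])/d[:,2])[:,None]
def proj(s,P):
    E=np.array(s['extrinsics']); c=(np.array(P,float).reshape(-1,3)-E[:3,3])@E[:3,:3]
    c=c*[1,-1,-1]
    return cv2.projectPoints(c,np.zeros(3),np.zeros(3),np.array(s['camera_matrix']),np.array(s['distortion']))[0].reshape(-1,2)
def save(s,n,crop=None,k=1):
    im=s['img'][:,:,::-1]
    if crop: a,b,c,d=crop; im=im[b:d,a:c]
    cv2.imwrite('pics/'+n,cv2.resize(im,None,fx=k,fy=k,interpolation=cv2.INTER_CUBIC))
E
python3 - <<'E'
from h import *
for n in ('top','side'):
    s=snap(n); pickle.dump(s,open(n+'.pkl','wb')); save(s,n+'0.png',k=1.5)
    print(n,np.round(s['extrinsics'],3).tolist())
print(manip.state())
E
```

```text
top [[-0.053, 0.976, -0.209, 0.196], [-0.999, -0.051, 0.015, -0.042], [0.004, 0.209, 0.978, 1.564], [0.0, 0.0, 0.0, 1.0]]
side [[-0.46, 0.512, -0.726, -0.385], [-0.888, -0.266, 0.375, 0.381], [-0.001, 0.817, 0.577, 0.789], [0.0, 0.0, 0.0, 1.0]]
{'t': 0.1, 'joints': array([-1.23601055e+00,  3.20226383e-01,  1.56556920e+00, -1.45699348e-05,
        1.25740654e+00, -1.99678296e-02]), 'dq': array([-0.00075983, -0.00027274, -0.00286091,  0.00089405, -0.00127462,
        0.0007915 ]), 'tau': array([-1.47700943e-03, -4.16412878e+01, -2.34706503e+01,  4.29811246e-05,
        4.88610385e-03, -4.84179608e-06]), 'eef_pos': array([ 0.19960265, -0.53878006,  0.23056253]), 'orientation': array([-7.93699950e-04,  9.84309221e-01,  1.76450306e-01, -1.32992759e-04]), 'force': array([-0.32304963, -0.82489794, -0.45714398]), 'moment': array([ 0.04549763, -0.00386171,  0.04271368]), 'finger_force': 0.0, 'finger_gap': 0.999453381195335}
```

View pics/top0.png

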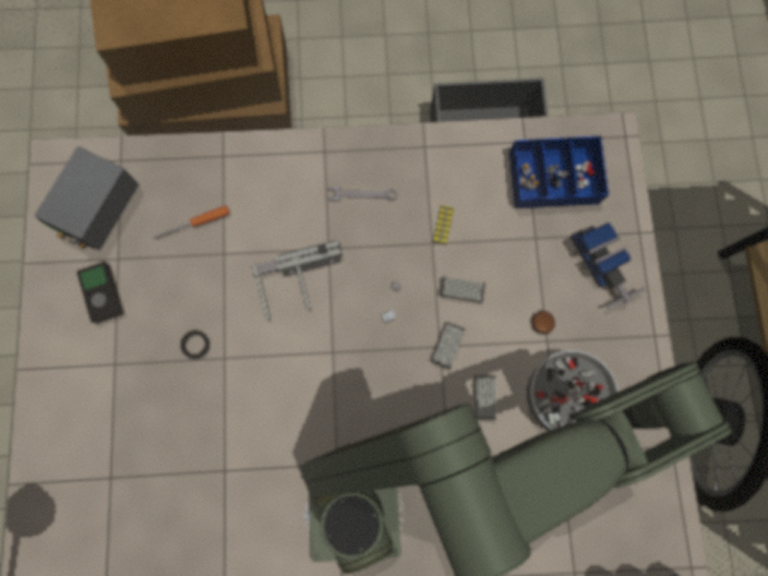

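View pics/side0.png

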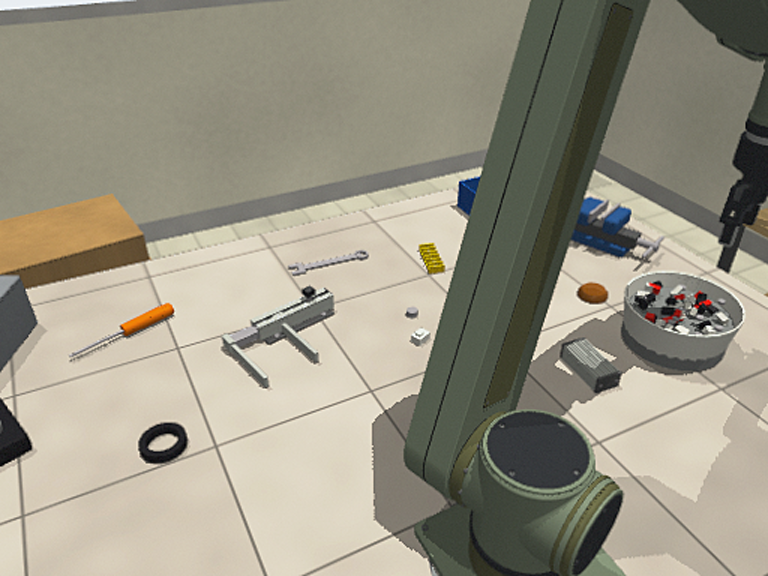

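The top view shows the holder at about (300,258), with its cap at (322,249) and its jaws pointing toward the robot. Three look-alike boxes sit at (462,290), (448,345) and (484,397); the first is farthest from the base. In the side view the cap is at (308,291).

Run:
```python
from h import *
s=pickle.load(open('top.pkl','rb')); 
for nm,p,z in [('cap',(322,249),.062),('tubeR',(340,247),.038),('tubeL',(278,262),.038),('jawfix tip',(308,309),.025),('jawmov tip',(268,319),.025),('c1',(462,289),.032),('c2',(448,345),.032),('c3',(484,397),.032),('nut',(396,286),.012),('plug',(389,316),.016)]:
    P=onz(s,np.array(p)/1.5,z)[0]; print(nm,P.round(3),np.hypot(*P[:2]).round(3))
d=pickle.load(open('side.pkl','rb')); print('cap side',onz(d,np.array((308,291))/1.5,.062).round(3))
g=s['img'][180:206,288:328]; 
# controller outline by low brightness
hsv=cv2.cvtColor(s['img'],cv2.COLOR_RGB2HSV); print(hsv[193,308],hsv[193,280],hsv[205,308])
```

```text
cap [0.62  0.049 0.062] 0.622
tubeR [0.63  0.006 0.038] 0.63
tubeL [0.599 0.161 0.038] 0.621
jawfix tip [0.479 0.092 0.025] 0.488
jawmov tip [0.46  0.191 0.025] 0.498
c1 [ 0.508 -0.291  0.032] 0.585
c2 [ 0.371 -0.245  0.032] 0.445
c3 [ 0.243 -0.321  0.032] 0.402
nut [ 0.529 -0.129  0.012] 0.544
plug [ 0.453 -0.107  0.016] 0.465
cap side [[0.616 0.05  0.062]]
[ 30  18 126] [ 16  41 148] [ 18  39 152]
```

>>> {"fn": "step_arm", "kwargs": {
  "steps": [
    [0.0854,0.024,0.033,0.01,7],
    [0.0854,0.048,0.066,0.02,14],
    [0.0854,0.072,0.1,0.03,21],
    [0.0854,0.096,0.133,0.04,28],
    [0.0854,0.12,0.165,0.05,35]
  ]
}}

```text
t: 0.52
eef_pos: [0.3191, -0.3737, 0.2809]
orientation: [-0.0, 0.884, 0.467, -0.0]
force: [-0.1, -0.9, 0.2]
finger_gap: 1.003
finger_force: 0.0
```

>>> {"fn": "step_arm", "kwargs": {
  "steps": [
    [0.0854,0.024,0.033,0.005,7],
    [0.0854,0.048,0.066,0.01,14],
    [0.0854,0.072,0.1,0.02,21],
    [0.0854,0.096,0.133,0.02,28],
    [0.0854,0.12,0.16,0.02,35]
  ]
}}

```text
t: 0.93
eef_pos: [0.4395, -0.2131, 0.3015]
orientation: [0.0, 0.703, 0.711, 0.0]
force: [0.2, -0.2, 0.6]
finger_gap: 0.998
finger_force: 0.0
```

Run:
```python
from h import *
s=snap('wrist'); pickle.dump(s,open('w1.pkl','wb')); save(s,'w1.png',k=1.3)
print(np.round(s['mount'],3).tolist(), np.round(s['extrinsics'],3).tolist()); t=manip.state(); print(t['t'],t['eef_pos'],t['joints'])
```

```text
[[0.0, 0.952, 0.307, 0.079], [1.0, 0.0, -0.001, 0.001], [-0.001, 0.307, -0.952, -0.143], [0.0, 0.0, 0.0, 1.0]] [[1.0, -0.011, -0.006, 0.439], [0.013, 0.952, 0.307, -0.134], [0.002, -0.307, 0.952, 0.445], [0.0, 0.0, 0.0, 1.0]]
0.9833 [ 0.44349883 -0.20900088  0.30096474] [-0.46791694  0.14516588  1.62333878  0.00639486  1.37133932 -0.4899524 ]
```

View pics/w1.png

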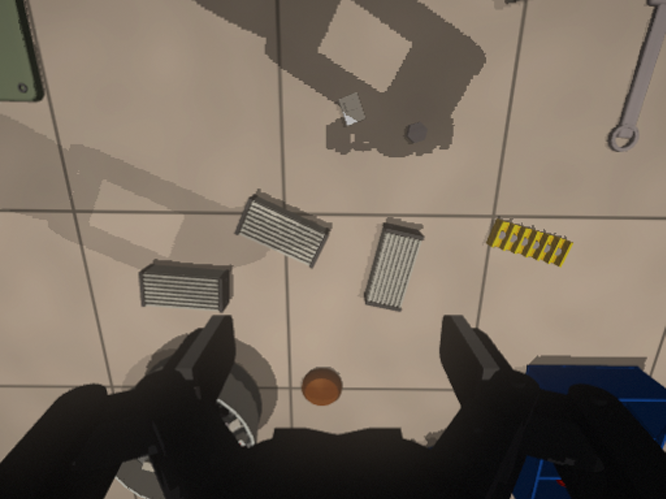

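The wrist view shows the controller at (393,265), the look-alikes at (283,230) and (185,287), and the nut and plug near the top. Next I move over the holder.

>>> {"fn": "step_arm", "kwargs": {
  "steps": [
    [0.0854,0.02,0.035,0,5],
    [0.0854,0.04,0.07,0,11],
    [0.0854,0.06,0.105,0,11],
    [0.0854,0.08,0.14,0,11],
    [0.0854,0.09,0.175,0,11]
  ]
}}

```text
t: 1.4
eef_pos: [0.5302, -0.0389, 0.3002]
orientation: [0.0, 0.634, 0.773, 0.0]
force: [0.4, -1.4, 0.2]
finger_gap: 0.998
finger_force: 0.0
```

>>> {"fn": "step_arm", "kwargs": {
  "steps": [
    [0,0.01,0.035,-0.02,0],
    [0,0.02,0.07,-0.05,0],
    [0,0.03,0.1,-0.05,0],
    [0,0.03,0.1,-0.05,0],
    [0,0.03,0.1,-0.05,0]
  ]
}}

```text
t: 1.82
eef_pos: [0.5586, 0.0607, 0.2497]
orientation: [-0.001, 0.633, 0.774, -0.001]
force: [-0.5, 0.5, -0.2]
finger_gap: 0.3
finger_force: 0.0
```

Run:
```python
from h import *
s=snap('wrist'); pickle.dump(s,open('w2.pkl','wb')); save(s,'w2.png',k=1.5)
t=manip.state(); print(t['t'],t['eef_pos'],t['orientation'],t['joints'])
```

```text
1.8667 [0.55864723 0.05955247 0.25043915] [-1.89900757e-04  6.33465517e-01  7.73770678e-01 -5.83778689e-04] [ 8.60531351e-02  2.87983377e-01  1.56162229e+00 -5.94326038e-04
  1.29307366e+00 -1.12532063e-01]
```

View pics/w2.png

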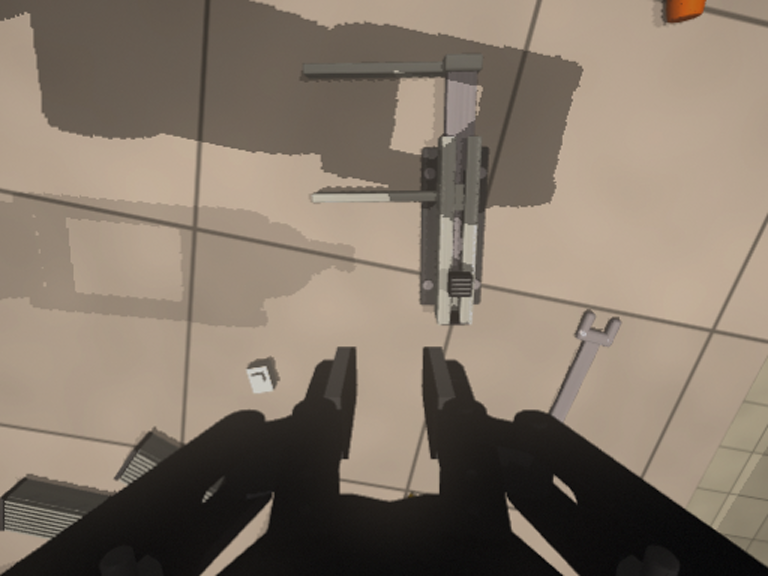

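The wrist view shows the holder well aligned with the image, the cap at about (460,284), fixed jaw at row 197 and moving jaw at row 70. A zoom on the cap and tube will give a finer measurement.

Run:
```python
from h import *
s=pickle.load(open('w2.pkl','rb')); save(s,'w2c.png',(270,80,340,225),4)
for nm,p,z in [('cap',(460,284),.062),('tubeL-end',(441,323),.038),('tubeR-end',(473,323),.038),('tubeL-top',(441,137),.038),('tubeR-top',(481,137),.038),('fixjaw tip',(312,197),.025),('fixroot',(420,197),.025),('movtip',(304,68),.025),('movroot',(443,66),.025)]:
    print(nm,onz(s,np.array(p)/1.5,z)[0].round(4))
```

```text
cap [0.6228 0.0483 0.062 ]
tubeL-end [0.6207 0.0013 0.038 ]
tubeR-end [0.65   0.0073 0.038 ]
tubeL-top [0.582  0.1599 0.038 ]
tubeR-top [0.6138 0.1663 0.038 ]
fixjaw tip [0.4841 0.09   0.025 ]
fixroot [0.5771 0.1089 0.025 ]
movtip [0.4634 0.1893 0.025 ]
movroot [0.5722 0.2129 0.025 ]
```

View pics/w2c.png

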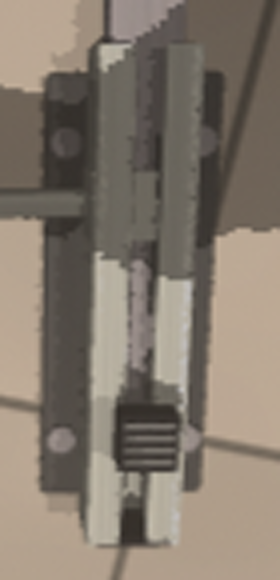

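>>> {"fn": "step_arm", "kwargs": {
  "steps": [
    [0,0.025,-0.005,-0.03,1],
    [0,0.05,-0.01,-0.06,1],
    [0,0.065,-0.013,-0.1,1],
    [0,0.0655,-0.013,-0.13,1],
    [0,0.0655,-0.013,-0.165,1]
  ]
}}

```text
t: 2.28
eef_pos: [0.6255, 0.0442, 0.0853]
orientation: [0.001, 0.628, 0.778, 0.001]
force: [-0.3, -0.9, -0.0]
finger_gap: 0.001
finger_force: 0.0
```

>>> {"fn": "step_arm", "kwargs": {
  "steps": [
    [0,0,0,-0.005,0],
    [0,0,0,-0.01,0],
    [0,0,0,-0.015,0],
    [0,0,0,-0.018,0],
    [0,0,0,-0.018,0]
  ]
}}

```text
t: 2.7
eef_pos: [0.6251, 0.0463, 0.0695]
orientation: [0.001, 0.627, 0.779, 0.001]
force: [0.6, 0.4, -0.1]
finger_gap: -0.003
finger_force: 0.0
```

Run:
```python
from h import *
s=snap('wrist'); save(s,'w3.png',(120,140,440,384),2)
t=manip.state(); print(t['t'],t['eef_pos'],t['force'],t['finger_gap'])
```

```text
2.75 [0.62510074 0.0463604  0.06962073] [0.2475753  0.1284618  0.03566814] 0.0021345291762745315
```

View pics/w3.png

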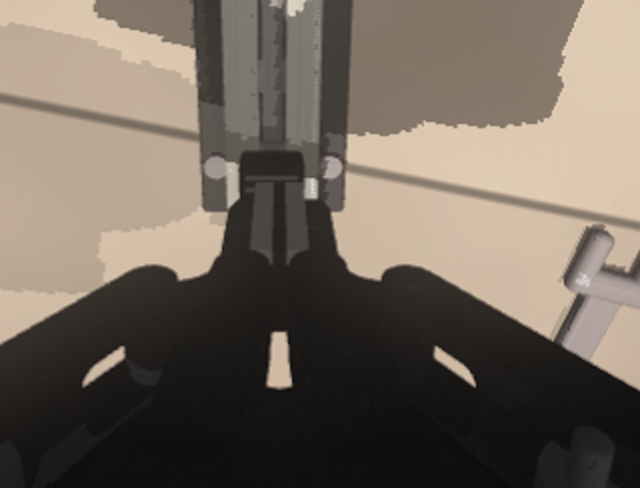

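The shut fingers are right over the cap (cap centre column 273, finger slit 278). I press down now.

>>> {"fn": "step_arm", "kwargs": {
  "steps": [
    [0,0,0,-0.005,0],
    [0,0,0,-0.008,0],
    [0,0,0,-0.011,0],
    [0,0,0,-0.013,0],
    [0,0,0,-0.013,0]
  ]
}}

```text
t: 3.17
eef_pos: [0.6251, 0.0466, 0.056]
orientation: [0.001, 0.627, 0.779, 0.001]
force: [-0.5, -0.8, 7.7]
finger_gap: -0.001
finger_force: 4.1
```

>>> {"fn": "step_arm", "kwargs": {
  "steps": [
    [0,0,0,-0.0008,0],
    [0,0,0,-0.0016,0],
    [0,0,0,-0.0016,0],
    [0,0,0,-0.0016,0]
  ]
}}

```text
t: 3.5
eef_pos: [0.6251, 0.0466, 0.055]
orientation: [0.001, 0.627, 0.779, 0.001]
force: [-1.3, 0.4, 9.7]
finger_gap: 0.003
finger_force: 4.4
```

>>> {"fn": "step_arm", "kwargs": {
  "steps": [
    [0,-0.0004,0.002,0,0],
    [0,-0.0009,0.004,0,0],
    [0,-0.0013,0.006,0,0],
    [0,-0.0018,0.008,0,0],
    [0,-0.0022,0.01,0,0]
  ]
}}

```text
t: 3.92
eef_pos: [0.6231, 0.0561, 0.0551]
orientation: [0.001, 0.627, 0.779, 0.001]
force: [-1.3, -2.3, 7.9]
finger_gap: 0.0
finger_force: 4.4
```

>>> {"fn": "step_arm", "kwargs": {
  "steps": [
    [0,-0.0004,0.002,0,0],
    [0,-0.0009,0.004,0,0],
    [0,-0.0013,0.006,0,0],
    [0,-0.0018,0.008,0,0],
    [0,-0.0022,0.01,0,0]
  ]
}}

```text
t: 4.33
eef_pos: [0.6209, 0.0661, 0.0551]
orientation: [0.001, 0.627, 0.779, 0.001]
force: [-1.4, -2.1, 8.5]
finger_gap: -0.003
finger_force: 4.4
```

Run:
```python
from h import *
s=snap('wrist'); save(s,'w4.png',(120,140,440,384),2)
s=snap('wrist'); pickle.dump(s,open('w4.pkl','wb'))
t=manip.state(); print(t['t'],t['eef_pos'],t['force'],t['finger_gap'])
```

```text
4.4333 [0.6208223  0.06649115 0.05511555] [-1.14911961 -1.22550239  8.88989653] -0.0020505313883823124
```

View pics/w4.png

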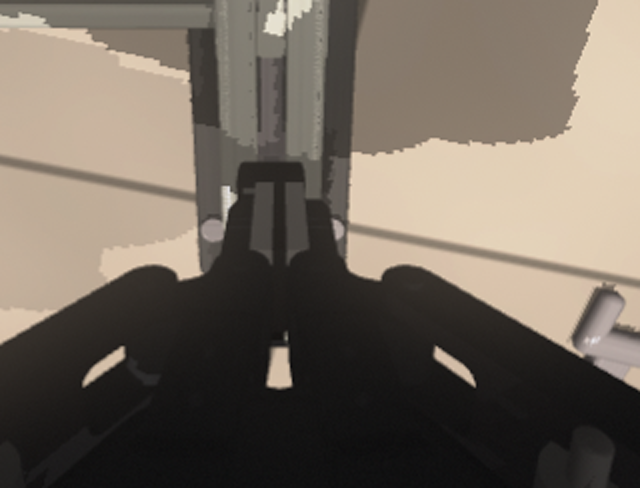

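The cap moved with the fingers, so the tube is out about 20 mm. I lift, go behind the cap, and lower.

>>> {"fn": "step_arm", "kwargs": {
  "steps": [
    [0,0,0,0.006,0],
    [0,0,0,0.018,0],
    [0,0.003,-0.012,0.018,0],
    [0,0.006,-0.0265,0.018,0],
    [0,0.006,-0.0265,0.018,0]
  ]
}}

```text
t: 4.85
eef_pos: [0.6262, 0.037, 0.0707]
orientation: [0.0, 0.628, 0.778, -0.001]
force: [-0.3, -0.1, 0.8]
finger_gap: 0.001
finger_force: 0.0
```

>>> {"fn": "step_arm", "kwargs": {
  "steps": [
    [0,0,0,-0.008,0],
    [0,0,0,-0.016,0],
    [0,0,0,-0.022,0],
    [0,0,0,-0.0245,0],
    [0,0,0,-0.0245,0]
  ]
}}

```text
t: 5.27
eef_pos: [0.6249, 0.0402, 0.0452]
orientation: [-0.001, 0.627, 0.779, -0.001]
force: [-0.3, 0.0, 0.8]
finger_gap: 0.005
finger_force: 0.0
```

Run:
```python
from h import *
s=snap('wrist'); save(s,'w5.png',(120,140,440,384),2); pickle.dump(s,open('w5.pkl','wb'))
t=manip.state(); print(t['t'],t['eef_pos'],t['force'],t['finger_gap'])
```

```text
5.3167 [0.62540426 0.04022393 0.0459331 ] [ 0.10813469 -0.09250666  0.9846143 ] -0.001111360617782658
```

View pics/w5.png

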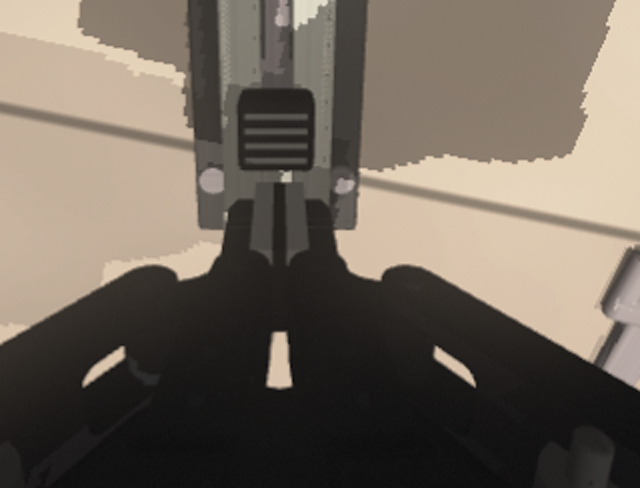

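The cap is clear ahead of the fingers (columns 239–313, rows 90–170) and sits lower, held by the strip. I push it slowly from behind.

>>> {"fn": "step_arm", "kwargs": {
  "steps": [
    [0,-0.0003,0.0013,0,0],
    [0,-0.0006,0.0026,0,0],
    [0,-0.0009,0.0039,0,0],
    [0,-0.0012,0.0052,0,0],
    [0,-0.0014,0.006,0,0]
  ]
}}

```text
t: 5.73
eef_pos: [0.6245, 0.0462, 0.0471]
orientation: [0.0, 0.627, 0.779, 0.0]
force: [0.7, -0.2, 0.2]
finger_gap: -0.0
finger_force: 0.0
```

```bash
cat > c.py <<'E'
from h import *
s=snap('wrist'); t=manip.state()
import time; n='p%d'%int(t['t']*100); pickle.dump(s,open(n+'.pkl','wb'))
g=cv2.cvtColor(s['img'],cv2.COLOR_RGB2GRAY)
# cap: dark rows along columns beside the slit
col=g[140:260,245:272].mean(1); r=np.where(col<60)[0]+140
row=g[186:222,220:300].min(0) ; rr=g[187:190,215:305].mean(0); w=np.where(rr<55)[0]+215
print(round(t['t'],2),'rows',r[0],'cols',w.min(),w.max(),t['eef_pos'].round(4),t['force'].round(1))
E
python3 c.py
python3 - <<'E'
from h import *
g=cv2.cvtColor(pickle.load(open('w5.pkl','rb'))['img'],cv2.COLOR_RGB2GRAY)
col=g[140:260,245:272].mean(1); print(col[30:90].astype(int)); print(g[187,225:290])
E
```

```text
[104 104 104 103 105 104 101  98  97  97  97  93  88  85  53  37  36  36
  35  35  36  37  38  38  39  39  46  80  85  73  45  38  38  37  67  82
  84  54  39  37  37  55  81  84  62  41  37  37  45  79  84  72  44  36
  36  78 104 107 110 110]
[ 58  56  57  57  63  92 130 133  97  97  97  97  95  95  86  50  40  39
  39  37  37  37  38  38  38  38  37  36  36  36  36  36  36  36  36  35
  35  35  36  36  35  35  35  35  34  35  35  36  35  35  37  80 125 124
 124 126 130 129 127 122 118  96  62  61  62]Traceback (most recent call last):
  File "c.py", line 8, in <module>
    print(round(t['t'],2),'rows',r[0],'cols',w.min(),w.max(),t['eef_pos'].round(4),t['force'].round(1))
                                             ~~~~~^^
    return umr_minimum(a, axis, None, out, keepdims, initial, where)
ValueError: zero-size array to reduction operation minimum which has no identity
```

```bash
cat > c.py <<'E'
from h import *
def meas(s):
    g=cv2.cvtColor(s['img'],cv2.COLOR_RGB2GRAY).astype(int)
    col=g[140:300,248:268].mean(1); i=np.where(col<50)[0][0]; top=140+i
    W=[]
    for k in range(4,11):
        w=g[top+k,215:320]<64; c=256-215; a=c
        while a>0 and w[a-1]: a-=1
        b=c
        while b<104 and w[b+1]: b+=1
        W.append(b-a+1)
    b=np.where(col[i:]>70)[0]+top   # light ridges
    return top,np.median(W),b[:3]
if __name__=='__main__':
    s=snap('wrist'); t=manip.state(); n='p%d'%int(t['t']*100); pickle.dump(s,open(n+'.pkl','wb'))
    print(round(t['t'],2),meas(s),t['eef_pos'].round(4),t['force'].round(1))
E
python3 -c "
from c import *
print(meas(pickle.load(open('w5.pkl','rb'))))"
python3 c.py
```

```text
(np.int64(185), np.float64(38.0), array([197, 198, 199]))
5.83 (np.int64(194), np.float64(37.0), array([207, 208, 209])) [0.6244 0.0462 0.047 ] [-0.   0.5  0.3]
```

>>> {"fn": "step_arm", "kwargs": {
  "steps": [
    [0,-0.0002,0.001,0,0],
    [0,-0.0004,0.002,0,0],
    [0,-0.0007,0.003,0,0],
    [0,-0.0009,0.004,0,0],
    [0,-0.0011,0.005,0,0]
  ]
}}

```text
t: 6.25
eef_pos: [0.6239, 0.0493, 0.047]
orientation: [0.001, 0.627, 0.779, -0.001]
force: [1.2, -6.2, 0.2]
finger_gap: 0.0
finger_force: 3.2
```

```bash
python3 c.py
```

```text
6.3 (np.int64(195), np.float64(37.0), array([208, 209, 215])) [0.6238 0.0495 0.047 ] [ 1.2 -5.7  0.3]
```

Run:
```python
from c import *
h=np.array([.615,.091]); a=np.radians(12.7); R=np.array([[np.cos(a),np.sin(a)],[-np.sin(a),np.cos(a)]])
for n in ('w2','w5','p583','p630'):
    s=pickle.load(open(n+'.pkl','rb')); g=cv2.cvtColor(s['img'],cv2.COLOR_RGB2GRAY).astype(int)
    if n=='w2':
        uv=[(307.5,197.3)]; z0=(.062,)
    else:
        top=meas(s)[0]; col=g[top:top+60,248:268].mean(1)
        print(n,top,col.astype(int)[:56])
        uv=[(258,top-.5)];
    for z in (.062,.057):
        P=onz(s,uv,z)[:,:2]-h; print(n,z,(P@R.T*1e3).round(1), np.array(s['extrinsics'])[:3,3].round(4))
```

```text
w2 0.062 [[ -0.4 -54. ]] [0.5438 0.1379 0.3928]
w2 0.057 [[  0.5 -55.8]] [0.5438 0.1379 0.3928]
w5 185 [ 37  36  36  35  35  36  37  38  38  38  38  46  80  84  73  45  38  38
  37  67  82  84  54  39  37  37  55  81  84  62  41  37  36  45  79  84
  72  44  36  36  81 108 111 115 116 116  76  62  62  62  62  62  62  62
  62  62]
w5 0.062 [[ -1.2 -10.3]] [0.609  0.1171 0.1884]
w5 0.057 [[ -1.2 -11.8]] [0.609  0.1171 0.1884]
p583 194 [47 36 36 36 36 36 37 38 38 39 39 39 46 80 85 73 45 39 38 42 73 83 84 49
 38 38 41 73 83 84 48 37 38 40 72 81 71 43 36 35 52 61 62 62 62 62 62 62
 60 61 60 60 60 60 60 60]
p583 0.062 [[-0.3 -9.3]] [0.6081 0.1232 0.1902]
p583 0.057 [[ -0.3 -11. ]] [0.6081 0.1232 0.1902]
p630 195 [42 36 36 36 36 36 37 38 38 39 39 39 56 81 84 63 42 38 38 46 80 84 73 45
 38 38 46 80 84 72 44 37 37 45 77 78 57 39 36 35 58 62 62 62 62 62 62 61
 60 60 60 60 60 60 60 60]
p630 0.062 [[-0.2 -6.8]] [0.6074 0.1265 0.19  ]
p630 0.057 [[-0.3 -8.5]] [0.6074 0.1265 0.19  ]
```

>>> {"fn": "step_arm", "kwargs": {
  "steps": [
    [0,-0.0002,0.0008,0,0],
    [0,-0.0004,0.0016,0,0],
    [0,-0.0005,0.0024,0,0],
    [0,-0.0006,0.0028,0,0],
    [0,-0.0006,0.0028,0,0]
  ]
}}

```text
t: 6.72
eef_pos: [0.6232, 0.0523, 0.0471]
orientation: [0.001, 0.627, 0.779, -0.001]
force: [0.9, -5.2, 0.9]
finger_gap: 0.005
finger_force: 2.6
```

```bash
python3 c.py
python3 - <<'E'
from c import *
h=np.array([.615,.091]); a=np.radians(12.7); R=np.array([[np.cos(a),np.sin(a)],[-np.sin(a),np.cos(a)]])
s=pickle.load(open('w5.pkl','rb'))
for v,z in ((224.7,.062),(224.7,.057),(184.5,.049),(184.5,.044)): print(v,z,((onz(s,[(258,v)],z)[:,:2]-h)@R.T*1e3).round(1))
E
```

```text
6.77 (np.int64(195), np.float64(37.0), array([208, 209, 215])) [0.6232 0.0523 0.0471] [ 0.  -4.9  0.5]
224.7 0.062 [[ -1.3 -31.4]]
224.7 0.057 [[ -1.4 -33.7]]
184.5 0.049 [[ -1.3 -14.1]]
184.5 0.044 [[ -1.3 -15.6]]
```

>>> {"fn": "step_arm", "kwargs": {
  "steps": [
    [0,-0.0002,0.0008,0,0],
    [0,-0.0004,0.0016,0,0],
    [0,-0.0005,0.0022,0,0]
  ]
}}

```text
t: 7.02
eef_pos: [0.6226, 0.0557, 0.0471]
orientation: [0.0, 0.627, 0.779, 0.0]
force: [0.7, -1.3, 1.8]
finger_gap: -0.003
finger_force: 0.8
```

```bash
python3 c.py
```

```text
7.07 (np.int64(198), np.float64(38.0), array([211, 212, 213])) [0.6224 0.056  0.047 ] [ 0.6 -2.   1.7]
```

>>> {"fn": "step_arm", "kwargs": {
  "steps": [
    [0,-0.0002,0.0008,0,0],
    [0,-0.0004,0.0016,0,0],
    [0,-0.0005,0.0022,0,0]
  ]
}}

```text
t: 7.32
eef_pos: [0.6223, 0.0568, 0.0471]
orientation: [0.001, 0.627, 0.779, -0.001]
force: [0.8, -8.4, 1.3]
finger_gap: -0.001
finger_force: 4.4
```

```bash
python3 c.py
```

```text
7.37 (np.int64(198), np.float64(38.0), array([212, 213, 219])) [0.6223 0.0567 0.047 ] [ 0.8 -7.   1.1]
```

The button has popped up: force dropped to 1.5 N, the cap's image rows jumped by 3, and then the slide locked at 8 N. I back off and lift.

>>> {"fn": "step_arm", "kwargs": {
  "steps": [
    [0,0.0004,-0.002,0,0],
    [0,0.001,-0.005,0,0],
    [0,0.002,-0.008,0,0],
    [0,0.002,-0.008,0.025,0],
    [0,0.002,-0.008,0.06,0]
  ]
}}

```text
t: 7.78
eef_pos: [0.621, 0.0501, 0.1037]
orientation: [-0.004, 0.627, 0.779, -0.003]
force: [0.9, 0.2, -0.4]
finger_gap: 0.001
finger_force: 0.0
```

>>> {"fn": "step_arm", "kwargs": {
  "steps": [
    [0,0,0,0.04,0],
    [0,0,0,0.08,0],
    [0,0,0,0.11,0],
    [0,-0.005,0.03,0.13,0],
    [0,-0.01,0.04,0.13,0]
  ]
}}

```text
t: 8.2
eef_pos: [0.6159, 0.0927, 0.2424]
orientation: [0.003, 0.627, 0.779, 0.005]
force: [0.4, 0.5, 0.5]
finger_gap: 0.001
finger_force: 0.0
```

>>> {"fn": "step_arm", "kwargs": {
  "steps": [
    [0.0854,0,0,0,0],
    [0.0854,0,0,0,0]
  ]
}}

```text
t: 8.37
eef_pos: [0.6128, 0.0904, 0.2355]
orientation: [-0.001, 0.626, 0.779, -0.001]
force: [-0.0, -0.2, 0.6]
finger_gap: 0.277
finger_force: 0.0
```

Run:
```python
from h import *
s=snap('wrist'); pickle.dump(s,open('w6.pkl','wb')); save(s,'w6.png',k=1.5)
t=manip.state(); print(t['t'],t['eef_pos'],t['force'])
```

```text
8.4167 [0.6127872  0.08979877 0.23492692] [-0.24737904 -1.02990597  0.37370287]
```

View pics/w6.png

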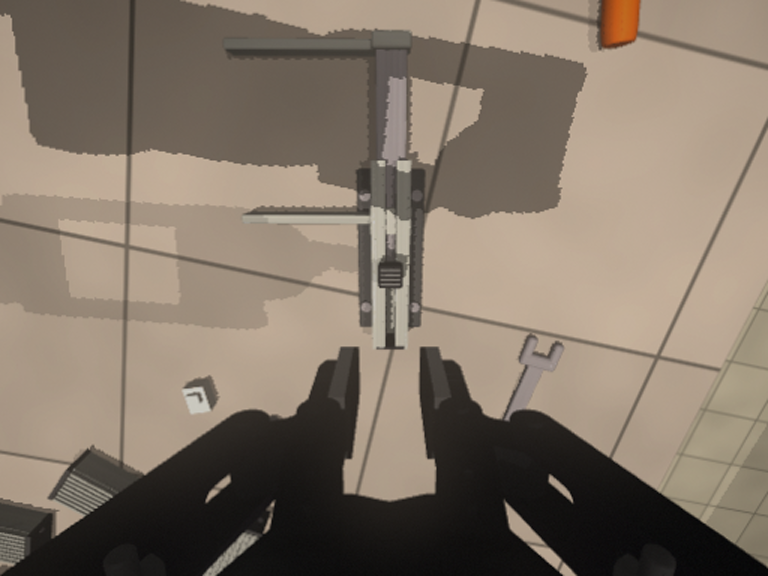

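Run:
```python
from h import *
s=pickle.load(open('w6.pkl','rb')); g=cv2.cvtColor(s['img'],cv2.COLOR_RGB2GRAY).astype(int)
for c in (180,205,230): print(c,'mov',g[20:42,c].tolist(),'fix',g[132:155,c].tolist())
def p(u,v,z): return onz(s,[(u/1.5,v/1.5)],z)[0].round(4)
print('tube end',p(374,348,.038),p(408,348,.038),'top',p(372,160,.038),p(411,160,.038),'cap rear',p(391,288,.062))
```

```text
180 mov [97, 97, 97, 97, 97, 95, 98, 99, 100, 99, 100, 99, 82, 60, 58, 59, 61, 67, 79, 96, 96, 95] fix [169, 170, 170, 170, 170, 114, 104, 104, 104, 80, 74, 142, 183, 181, 177, 178, 164, 148, 146, 147, 146, 146, 147]
205 mov [132, 125, 98, 97, 96, 88, 100, 102, 102, 101, 102, 100, 86, 65, 60, 60, 61, 69, 76, 79, 96, 96] fix [172, 171, 172, 171, 172, 172, 117, 105, 104, 79, 75, 132, 179, 179, 174, 175, 166, 144, 168, 171, 171, 171, 171]
230 mov [98, 98, 98, 97, 95, 87, 98, 104, 104, 102, 102, 100, 89, 69, 62, 62, 63, 70, 78, 86, 96, 97] fix [171, 171, 171, 171, 170, 136, 107, 103, 99, 81, 74, 123, 177, 179, 173, 174, 170, 158, 167, 170, 170, 169, 169]
tube end [6.191e-01 1.000e-04 3.800e-02] [0.6495 0.0069 0.038 ] top [0.5839 0.1606 0.038 ] [0.6141 0.1673 0.038 ] cap rear [0.62   0.0674 0.062 ]
```

Run:
```python
from h import *
a=np.radians(12.4); h=np.array([.615,.091]); ex=np.array([np.cos(a),np.sin(a)]); ey=np.array([-np.sin(a),np.cos(a)])
s=pickle.load(open('w6.pkl','rb'))
Y=[]
for v in (32.3,142.7):
    P=onz(s,[(205,v)],.025)[0,:2]-h; Y.append(P@ey); print(P@ex,P@ey)
yc=np.mean(Y); print('target',h-.085*ex+yc*ey,yc, 'tubes',Y[0]-Y[1]-.094)
# controller from first wrist image
s=pickle.load(open('w1.pkl','rb')); hsv=cv2.cvtColor(s['img'],cv2.COLOR_RGB2HSV)
x0,y0,x1,y1=270,160,335,245
sub=hsv[y0:y1,x0:x1]; m=((sub[...,1]<50)).astype(np.uint8)
m=cv2.morphologyEx(m,cv2.MORPH_CLOSE,np.ones((5,5)))
n,l,st,_=cv2.connectedComponentsWithStats(m); k=1+np.argmax(st[1:,4]); print(st[k])
c=max(cv2.findContours((l==k).astype(np.uint8),cv2.RETR_EXTERNAL,cv2.CHAIN_APPROX_NONE)[0],key=cv2.contourArea).reshape(-1,2)+[x0,y0]
W=onz(s,c,.032)[:,:2].astype(np.float32)
print(cv2.minAreaRect(W*1000))
```

```text
-0.06399393200523006 0.15542293161447435
-0.0716357558475848 0.03033821623851679
target [0.51203812 0.16346138] 0.09288057392649557 tubes 0.031084715375957556
[  10   12   47   68 1988]
((510.10711669921875, -291.64129638671875), (109.78515625, 52.175662994384766), 77.8071517944336)
```

The view shows the cap up and locked with the slide out about 31 mm, and the jaws are 125 mm apart. Next is the controller.

>>> {"fn": "step_arm", "kwargs": {
  "steps": [
    [0.0854,-0.01,-0.038,0,-6],
    [0.0854,-0.02,-0.076,0,-12],
    [0.0854,-0.03,-0.114,0,-18],
    [0.0854,-0.04,-0.152,0,-24.5],
    [0.0854,-0.05,-0.19,0,-24.5]
  ]
}}

```text
t: 8.83
eef_pos: [0.5622, -0.1022, 0.2348]
orientation: [-0.001, 0.779, 0.627, -0.001]
force: [0.2, -0.2, -0.6]
finger_gap: 1.0
finger_force: 0.0
```

>>> {"fn": "step_arm", "kwargs": {
  "steps": [
    [0.0854,-0.01,-0.038,0,0],
    [0.0854,-0.02,-0.076,0,0],
    [0.0854,-0.03,-0.114,0,0],
    [0.0854,-0.04,-0.152,0,0],
    [0.0854,-0.05,-0.19,0,0]
  ]
}}

```text
t: 9.25
eef_pos: [0.5118, -0.2922, 0.2348]
orientation: [-0.002, 0.778, 0.628, -0.001]
force: [1.4, -0.2, -0.7]
finger_gap: 0.998
finger_force: 0.0
```

>>> {"fn": "step_arm", "kwargs": {
  "steps": [
    [0.0854,0,-0.02,-0.02,0],
    [0.0854,0,-0.02,-0.02,0],
    [0.0854,0,-0.02,-0.02,0]
  ]
}}

```text
t: 9.5
eef_pos: [0.5119, -0.3108, 0.2138]
orientation: [-0.003, 0.779, 0.627, -0.001]
force: [-0.6, 1.3, 0.7]
finger_gap: 0.999
finger_force: 0.0
```

Run:
```python
from h import *
s=snap('wrist'); pickle.dump(s,open('w7.pkl','wb')); save(s,'w7.png',k=1.3)
t=manip.state(); print(t['t'],t['eef_pos'],t['orientation'])
```

```text
9.55 [ 0.51278497 -0.30993494  0.21505334] [-1.91405998e-03  7.78569062e-01  6.27555887e-01 -4.01154712e-04]
```

View pics/w7.png

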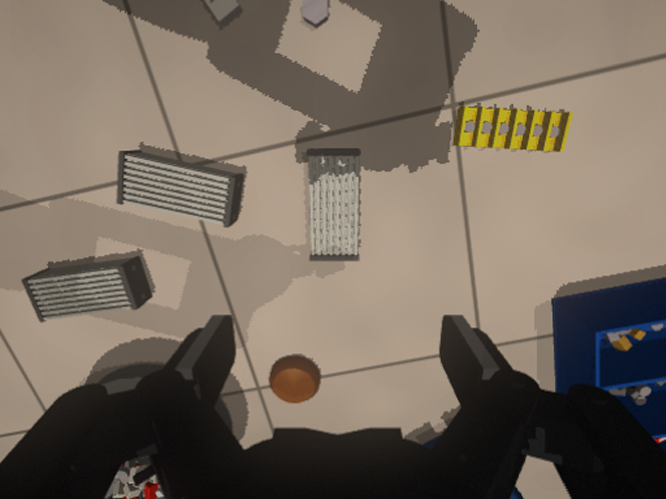

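The controller lies squarely in the image, its top at columns 307–360 and rows 150–260, with the reflector at (295,380) well clear along its length.

Run:
```python
from h import *
s=pickle.load(open('w7.pkl','rb'))
p=lambda u,v,z:onz(s,[(u/1.3,v/1.3)],z)[0].round(4)
q=[p(308,149,.032),p(360,149,.032),p(359,260,.032),p(310,260,.032)]; print(q)
q=np.array(q); print('c',q.mean(0)); d=(q[0]+q[1]-q[2]-q[3])/2; print(np.linalg.norm(d),np.degrees(np.arctan2(d[1],d[0])),np.linalg.norm(q[1]-q[0]),'refl',p(295,372,.02),manip.state()['eef_pos'])
```

```text
[array([ 0.501 , -0.2397,  0.032 ]), array([ 0.5457, -0.2495,  0.032 ]), array([ 0.5247, -0.3508,  0.032 ]), array([ 0.4783, -0.3408,  0.032 ])]
c [ 0.512425 -0.2952    0.032   ]
0.10353193951626716 77.81634341401265 0.04576166517949272 refl [ 0.4286 -0.4701  0.02  ] [ 0.51278497 -0.30993494  0.21505334]
```

>>> {"fn": "step_arm", "kwargs": {
  "steps": [
    [0.0854,0,0.015,-0.04,0],
    [0.0854,0,0.015,-0.08,0],
    [0.0854,0,0.015,-0.12,0],
    [0.0854,0,0.015,-0.15,0],
    [0.0854,0,0.015,-0.16,0]
  ]
}}

```text
t: 9.97
eef_pos: [0.5113, -0.2918, 0.0525]
orientation: [-0.004, 0.777, 0.629, -0.001]
force: [-0.8, 0.9, -0.3]
finger_gap: 0.997
finger_force: 0.0
```

>>> {"fn": "step_arm", "kwargs": {
  "steps": [
    [0.0854,0,0,-0.015,0],
    [0.0854,0,0,-0.03,0],
    [0.0854,0,0,-0.04,0],
    [0.0854,0,0,-0.047,0],
    [0.0854,0,0,-0.047,0]
  ]
}}

```text
t: 10.38
eef_pos: [0.5137, -0.2943, 0.0094]
orientation: [-0.001, 0.778, 0.628, -0.0]
force: [-0.2, 0.1, -0.3]
finger_gap: 1.002
finger_force: 0.0
```

>>> {"fn": "step_arm", "kwargs": {
  "steps": [
    [0.04,0,0,0,0],
    [0.04,0,0,0,0],
    [0.04,0,0,0,0],
    [0.04,0,0,0,0],
    [0.04,0,0,0,0]
  ]
}}

```text
t: 10.8
eef_pos: [0.514, -0.2951, 0.0111]
orientation: [0.001, 0.778, 0.628, 0.0]
force: [-1.7, 0.8, 6.3]
finger_gap: 0.552
finger_force: 65.1
```

Gripped at 47 mm opening with 65 N. I lift and carry.

>>> {"fn": "step_arm", "kwargs": {
  "steps": [
    [0.04,0,0,0.015,0],
    [0.04,0,0,0.035,0],
    [0.04,0,0,0.06,0],
    [0.04,0,0,0.085,0],
    [0.04,0,0,0.1,0]
  ]
}}

```text
t: 11.22
eef_pos: [0.5145, -0.2953, 0.1122]
orientation: [0.002, 0.778, 0.628, 0.001]
force: [-0.2, 0.5, -2.9]
finger_gap: 0.548
finger_force: 64.0
```

>>> {"fn": "step_arm", "kwargs": {
  "steps": [
    [0.04,0,0.015,0,3],
    [0.04,0,0.04,0,7],
    [0.04,0,0.07,0,12],
    [0.04,0,0.1,0,17],
    [0.04,0,0.13,0,22]
  ]
}}

```text
t: 11.63
eef_pos: [0.5132, -0.1636, 0.1095]
orientation: [-0.0, 0.643, 0.766, 0.0]
force: [-0.0, 1.0, -3.1]
finger_gap: 0.542
finger_force: 63.9
```

>>> {"fn": "step_arm", "kwargs": {
  "steps": [
    [0.04,0,0.03,0,2.6],
    [0.04,0,0.06,0,2.6],
    [0.04,0,0.09,0,2.6],
    [0.04,0,0.12,0,2.6],
    [0.04,0,0.15,0,2.6]
  ]
}}

```text
t: 12.05
eef_pos: [0.5133, -0.0134, 0.1097]
orientation: [-0.0, 0.627, 0.779, 0.0]
force: [-0.0, 0.3, -2.6]
finger_gap: 0.549
finger_force: 63.9
```

>>> {"fn": "step_arm", "kwargs": {
  "steps": [
    [0.04,0,0.03,0,0],
    [0.04,0,0.06,0,0],
    [0.04,0,0.09,0,0],
    [0.04,0,0.12,0,0],
    [0.04,0,0.14,0,0]
  ]
}}

```text
t: 12.47
eef_pos: [0.5133, 0.1276, 0.1096]
orientation: [-0.0, 0.626, 0.78, 0.0]
force: [0.4, 0.9, -2.4]
finger_gap: 0.548
finger_force: 63.9
```

>>> {"fn": "step_arm", "kwargs": {
  "steps": [
    [0.04,0,0.02,0,0],
    [0.04,0,0.03,0,0],
    [0.04,0,0.038,0,0],
    [0.04,0,0.038,0,0],
    [0.04,0,0.038,0,0]
  ]
}}

```text
t: 12.88
eef_pos: [0.5136, 0.1626, 0.1096]
orientation: [0.0, 0.626, 0.78, -0.0]
force: [0.7, -0.5, -2.7]
finger_gap: 0.546
finger_force: 63.9
```

Run:
```python
from h import *
t=manip.state(); print(t['t'],t['eef_pos'],t['orientation'],t['force'],t['finger_gap'])
q=t['orientation']; print(2*np.degrees(np.arctan2(q[2],q[1]))-90)
```

```text
12.8833 [0.51359012 0.16262456 0.10962736] [ 5.07122779e-05  6.26310762e-01  7.79573404e-01 -3.67328294e-04] [ 0.71449319 -0.4721751  -2.72025   ] 0.5456820981391706
12.443076229510979
```

>>> {"fn": "step_arm", "kwargs": {
  "steps": [
    [0.04,-0.001,0.001,-0.02,0],
    [0.04,-0.001,0.001,-0.04,0],
    [0.04,-0.001,0.001,-0.055,0],
    [0.04,-0.001,0.001,-0.068,0],
    [0.04,-0.001,0.001,-0.075,0]
  ]
}}

```text
t: 13.3
eef_pos: [0.5119, 0.1626, 0.0333]
orientation: [-0.001, 0.627, 0.779, -0.001]
force: [0.6, -0.5, -3.4]
finger_gap: 0.549
finger_force: 63.8
```

>>> {"fn": "step_arm", "kwargs": {
  "steps": [
    [0.04,0,0,-0.006,0],
    [0.04,0,0,-0.012,0],
    [0.04,0,0,-0.018,0],
    [0.04,0,0,-0.022,0],
    [0.04,0,0,-0.022,0]
  ]
}}

```text
t: 13.72
eef_pos: [0.5124, 0.164, 0.0122]
orientation: [-0.0, 0.626, 0.779, -0.0]
force: [0.7, -0.0, -3.0]
finger_gap: 0.547
finger_force: 63.8
```

>>> {"fn": "step_arm", "kwargs": {
  "steps": [
    [0.04,0,0,-0.001,0],
    [0.04,0,0,-0.002,0],
    [0.04,0,0,-0.002,0]
  ]
}}

```text
t: 13.97
eef_pos: [0.5131, 0.1643, 0.0112]
orientation: [0.0, 0.626, 0.78, 0.0]
force: [-0.0, -0.0, -3.0]
finger_gap: 0.55
finger_force: 63.9
```

>>> {"fn": "step_arm", "kwargs": {
  "steps": [
    [0.04,0,0,-0.001,0],
    [0.04,0,0,-0.0015,0],
    [0.04,0,0,-0.0015,0]
  ]
}}

```text
t: 14.22
eef_pos: [0.5131, 0.1643, 0.0111]
orientation: [0.0, 0.626, 0.78, 0.001]
force: [-0.7, -0.8, 8.6]
finger_gap: 0.545
finger_force: 65.4
```

>>> {"fn": "step_arm", "kwargs": {
  "steps": [
    [0.065,0,0,0,0],
    [0.065,0,0,0,0],
    [0.065,0,0,0,0],
    [0.065,0,0,0.004,0],
    [0.065,0,0,0.01,0]
  ]
}}

```text
t: 14.63
eef_pos: [0.5124, 0.164, 0.0192]
orientation: [-0.0, 0.626, 0.779, -0.0]
force: [-0.1, 1.0, -0.3]
finger_gap: 0.757
finger_force: 0.0
```

>>> {"fn": "step_arm", "kwargs": {
  "steps": [
    [0.065,0,0,0.02,0],
    [0.065,0,0,0.05,0],
    [0.065,0,0,0.09,0],
    [0.065,0,0,0.13,0],
    [0.065,0,0,0.17,0]
  ]
}}

```text
t: 15.05
eef_pos: [0.5123, 0.164, 0.1916]
orientation: [0.0, 0.626, 0.779, 0.0]
force: [0.3, -0.6, 0.3]
finger_gap: 0.763
finger_force: 0.0
```

>>> {"fn": "step_arm", "kwargs": {
  "steps": [
    [0.065,0,0,0.03,0],
    [0.065,0,0,0.05,0],
    [0.065,0.01,0,0.05,0],
    [0.065,0.02,0,0.05,0],
    [0.065,0.02,0,0.05,0]
  ]
}}

```text
t: 15.47
eef_pos: [0.5341, 0.164, 0.2384]
orientation: [0.0, 0.627, 0.779, -0.0]
force: [0.6, -0.1, -0.1]
finger_gap: 0.764
finger_force: 0.0
```

Run:
```python
from h import *
a=np.radians(12.4); h=np.array([.615,.091]); ex=np.array([np.cos(a),np.sin(a)]); ey=np.array([-np.sin(a),np.cos(a)])
s=snap('wrist'); pickle.dump(s,open('w8.pkl','wb')); save(s,'w8.png',k=1.5); print(manip.state()['eef_pos'],manip.state()['force'],manip.state()['t'])
# expected controller top corners and jaw edges, check brightness transitions
c=h-.085*ex+.093*ey
P=[np.r_[c+i*.024*ex+j*.052*ey,.032] for i,j in((-1,-1),(1,-1),(1,1),(-1,1))]
print(proj(s,P).round(1))
g=cv2.cvtColor(s['img'],cv2.COLOR_RGB2GRAY).astype(int)
uc=proj(s,[np.r_[c,.032]])[0].astype(int); print(uc)
print('col',g[:,uc[0]][::2].tolist()); print('row',g[uc[1],uc[0]-60:uc[0]+90:2].tolist())
```

```text
[0.53291107 0.16388339 0.2376242 ] [-0.07466008 -0.23508763 -0.44407485] 15.5167
[[224.9 201.1]
 [260.3 201.1]
 [260.4 122.2]
 [221.7 122.2]]
[241 163]
col [156, 156, 157, 157, 157, 157, 158, 157, 158, 158, 158, 159, 159, 158, 159, 159, 159, 159, 159, 159, 96, 96, 96, 77, 67, 90, 99, 99, 99, 99, 99, 99, 99, 99, 99, 99, 99, 99, 100, 99, 99, 99, 99, 99, 100, 99, 99, 100, 100, 99, 100, 99, 100, 100, 103, 104, 103, 79, 100, 101, 100, 50, 57, 54, 97, 100, 100, 100, 99, 99, 100, 100, 100, 100, 158, 187, 187, 187, 186, 186, 186, 186, 187, 186, 164, 163, 163, 163, 162, 162, 162, 162, 161, 162, 176, 176, 177, 176, 178, 77, 88, 77, 75, 76, 177, 170, 170, 170, 171, 171, 171, 172, 172, 172, 173, 173, 173, 173, 173, 173, 162, 109, 164, 167, 167, 167, 166, 167, 167, 167, 167, 168, 168, 169, 169, 170, 170, 170, 169, 168, 168, 167, 167, 167, 166, 166, 165, 165, 165, 164, 164, 165, 165, 164, 163, 164, 162, 161, 161, 161, 161, 161, 162, 161, 162, 107, 40, 40, 39, 37, 37, 34, 34, 32, 33, 32, 30, 29, 27, 26, 26, 24, 22, 21, 21, 21, 18, 18, 19, 17, 16, 16]
row [155, 155, 154, 154, 153, 154, 153, 152, 152, 152, 152, 150, 151, 151, 150, 149, 148, 149, 149, 149, 150, 149, 149, 191, 121, 185, 165, 130, 177, 123, 187, 114, 181, 169, 165, 168, 164, 178, 150, 184, 117, 106, 169, 175, 175, 175, 175, 175, 175, 175, 175, 175, 175, 175, 153, 150, 149, 135, 99, 150, 148, 147, 146, 146, 146, 150, 148, 144, 167, 168, 168, 167, 167, 168, 168]
```

```bash
python3 -c "
from cell import manip
print(manip.sign_off())"
```

```text
the job is handed in; nothing more can be done
None
```

I opened the holder by one hole: the button popped up by itself with the tube about 31 mm out. The controller is flat and released between the jaws, lengthwise along the tube, and the job was handed in at about 15.5 s. The highest force I read while pushing the cap was 8.4 N; I did not re-measure the other bench items at the end, and the sign-off returned no verdict.

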